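# Advance the sample blocks in a gamelan tuner's sliding tray

## Task

In the four-place sample tray, slide the copper block by its knob straight into the empty corner and on into the pocket ahead of it, pressing until the red sprung pad there gives by about half; then slide the dark iron block the same way into the place the copper block left and on into the pocket ahead, against its own pad. Keep the blocks flat on the tray floor, press gently so that no pad is driven hard against its end stop, leave the white block and everything else where it is, and let go.

Things in the scene. Friction and masses are not known exactly. Their poses are not given: they have to be found in the camera images.
- tray: Fixed square wooden tray, 184 mm, low walls (22 mm high). Origin: underside of its 8 mm floor, at the middle of the four places; z up. Places are centred at x = +-36, y = +-36 mm (tray frame), nothing between them: (+36, +36) is empty, iron is at (-36, -36), copper and white are at (-36, +36) and (+36, -36), either way round. Copper at (-36, +36) goes along tray +x, iron then along +y; else the reverse.
- empty_place (a point): Centre of the empty place, on the tray floor; axes as the tray's. On the tray's +x and +y sides each row and column runs on into a pocket, from 70 to 98 mm from the tray's centre, 68 mm wide (2 mm play either side of a block), centred on the row or column, with a rounded mouth. The -x and -y sides are plain walls at -70 mm. Blocks slide along tray x or y only.
- stops: Four brass stop holders on the tray's +x and +y walls; origin and axes as the tray's. Each carries a rod with a red sprung pad (26 mm wide, 8 thick, 10 to 21 mm above the tray's underside) in its pocket. How far each rod is screwed in varies and is not given: a block meets its pad when the block's centre is anywhere from 42 to 56 mm from the tray's centre along its travel; find it by feel.
- pad_side (a point): A point midway along the +x row of pads' wall, 98 mm from the tray's centre, 16 mm up. How every pad behaves: it starts to give at 1 N, gives 1 mm for each further 2 N, and meets its end stop after 6 mm (13 N), beyond which the force rises steeply. Half-way is 3 mm, 7 N. Once let go, a pad pushes its block back by about what it gave.
- copper_knob (a point): Centre of the knob of the copper (orange-brown) block. Each block is a plate 64 x 64 x 16 mm with a square upright knob, 20 x 20 x 42 mm, in the middle of its top, sides parallel to the plate's; this point is 37 mm above the block's underside, 21 mm above the plate's top. 0.2 to 0.3 kg; sliding takes 1 to 3 N, more if closing fingers bear down on it.
- iron_knob (a point): Centre of the knob of the dark grey iron block, same shape as the copper one.
- white_knob (a point): Centre of the knob of the white block, same shape; it stays where it is.
- tile_copper: The copper block, origin at the centre of its underside, axes along its sides, z up.
- tile_iron: The iron block, likewise.
- tile_white: The white block, likewise.
- gong: Small bronze gong lying boss up, 124 mm across, 72 mm high, origin under its centre; bystander.
- whetstone: Round grey whetstone, 90 mm across, 22 mm high; bystander.
- wedge_cup: Clay cup of brass wedges, 72 mm across, about 95 mm high; bystander.
- key_rest: Pale wooden key rest with a brass key on it, 200 mm long, 52 mm high; bystander.
- fork_clip: Brass tuning fork upright in a spring clip fixed on the board's right rim, 168 mm high, origin under the clip; bystander.
There are look-alikes about, which are no part of the job. There is more than one size of the tile_iron; the job needs the middle-sized. Leave any purple look-alike of the tile_copper alone.

How it is judged:
By the outcome, as a careful person would: the job done as asked, in the order asked, and still so for the second after the job is handed in, with the robot touching nothing.
It also fails if it takes over 70 s, if anything falls off the work surface, if the arm or the gripper's body presses on something with over 40 N, if the wrist force passes 120 N, or if a joint passes its speed limit or range.

## Robot

A 6-joint arm with a two-finger parallel gripper is mounted at the origin on the work surface. World frame = base frame: x ahead of the robot, y to its left, z up, the work surface at z = 0. Lengths are in m, angles in degrees, forces in N, time in s.
With the tool pointing down it reaches from about 0.25 to 0.725 m from the base axis. Payload 9.7 kg.
Tool frame: the origin (TCP) lies midway between the tips of the shut fingers; the grasp point (between the pads) lies 19 mm behind it (bot.pinch_z is the distance from the TCP to the grasp point, in m); z points along the fingers, y is the line along which they close (so a half turn about z gives the same grasp; the last joint's range is limited). The gripper opens to 85 mm and grips with 20 to 120 N. Pads are 22 mm wide; open, the fingers measure 114 mm over their backs; the gripper's body (76 mm by 85 mm) begins 54 mm behind the grasp point. The pads swing forward as they close: fully open they stand 13 mm farther back than shut.
Start: joints at [74.599, 4.979, 10.078, 95.1, 0, 90], TCP at [0.146, 0.53, 0.231] pointing down, gripper open.
Joint ranges: [-179.16, 179.16], [-48.56, 103.87], [-65.8, 70.77], [-126.05, 130.52], [-82.76, 87.17], [-180, 180]. Speed limits (degrees/s): [127.2, 127.2, 147.25, 180, 180, 180].

## Interface

Orientations are given as [roll, pitch, yaw] about the fixed x, y, z axes, in that order (R = Rz(yaw) Ry(pitch) Rx(roll)).
In Python, from workcell import sensors, camera, camera_params, ticket, bot gives the robot as it stands.
- The arm moves only by the shell command python3 -m jog 'ROWS' [FORCE]. ROWS is JSON, a list that holds one entry, the list of rows, each a list of 5 numbers: the shift along the world's x, y, z in units of 50 mm (1.0 is 50 mm), then the turn about the world's z in units of 5 degrees (1.0 is 5 degrees), then the opening, from 0 (shut) to 1 (fully open). In form: [[[tx, ty, tz, yaw, grip], ...]]. A call has 1 to 8 rows; each row shifts and turns the commanded pose from where the row before left it; what a row does not reach is not made up. A row lasts 1/10 s, in which the tool goes at most 50 mm and 8.59 degrees, less where a joint would pass 70% of its speed; a pose out of reach is approached as far as the arm can. A call is refused whole if a number of a shift passes 1 or a number of a turn 1, either way. A call with a gripper value outside its range is refused whole. The fingers move at their own pace and stop on an object; FORCE is the grip in N (left out, the last holds). Time passes only in rows, so rows that do not move let the fingers close. It gives the time, the measured TCP pose, the force, the opening and the grip force at its end, in the units of the state.
- sensors.get_obs(): the state, without advancing time (a new reading comes with each control period).
- camera(name): name is "side" or "top"; returns the picture (384x512x3 uint8, blue, green, red); there is no depth.
- camera_params(name): a dict with "fx", "fy", "cx", "cy" (pixels), "k1" (the pictures are not rectified: a ray, as slopes to the right and down, at radius r is drawn at 1 + k1 r^2 times it, then the intrinsics apply), "T" (4x4, takes a point from camera to world coordinates). Camera axes: x right, y down, z forward; pixel columns grow to the right and rows downward; lengths in m; the calibration is good to about 2 mm. A picture is of the moment at which its call begins. camera_params takes no time and is no camera call.
- ticket.job_done(): hands the job in; it is judged then, once.
The state is a dict: "time": time; "q": joint angles; "qd": joint speeds; "joint_efforts": joint torques, N m; "ee_pos": TCP position; "tcp_rot": TCP orientation; "wrist_force": force on the tool from outside, world axes, zero at the start; "torque": the same for the moment, N m; "opening": finger opening in m; "grasp_force": force on a finger pad.
Only numpy, scipy, OpenCV 4.12 (cv2) and the standard library are available. Lean on these libraries where they do the work, as an engineer would, in place of code of your own. Each camera call takes 0.05 s, during which the arm holds its last target. There are 200 camera calls.

## Working session

There is one attempt and no reset: what is moved stays moved. The work goes in short steps, Python scripts to look and compute and a shell command to move; the robot and the scene stay as the last step left them, time stands still between calls to the robot, and variables do not carry over. Pictures are saved under pics/ and viewed, at most 10 in all, crops included, and the job is handed in when it is done.

```bash
mkdir -p pics; python3 - <<'E'
from workcell import *
import cv2
for n in("top","side"):
    cv2.imwrite(f"pics/{n}0.png",cv2.resize(camera(n),(800,600),interpolation=cv2.INTER_CUBIC)); p=camera_params(n); print(n,p)
print(sensors.get_obs())
E
```

```text
top {'fx': 383.52049046687165, 'fy': 383.52049046687165, 'cx': 261.11748185774263, 'cy': 190.9915918885771, 'k1': -0.10629517720573702, 'T': array([[-2.24890849e-02, -9.96327079e-01,  8.26232012e-02,
         3.60609360e-01],
       [-9.99745737e-01,  2.25480057e-02, -2.20011734e-04,
        -3.18144922e-02],
       [-1.64378477e-03, -8.26071411e-02, -9.96580834e-01,
         1.30547395e+00],
       [ 0.00000000e+00,  0.00000000e+00,  0.00000000e+00,
         1.00000000e+00]])}
side {'fx': 464.3856269637456, 'fy': 464.3856269637456, 'cx': 257.3127429413747, 'cy': 195.20861687495784, 'k1': -0.04176829613280872, 'T': array([[ 0.96754185, -0.18664245,  0.1703742 ,  0.2192429 ],
       [-0.25253889, -0.68923628,  0.67910047, -0.95576485],
       [-0.0093209 , -0.70008424, -0.71399942,  1.03580609],
       [ 0.        ,  0.        ,  0.        ,  1.        ]])}
{'time': 0.1, 'q': array([ 7.45999407e+01,  5.00832382e+00,  1.00404623e+01,  9.50998888e+01,
       -4.08352285e-04,  9.00003531e+01]), 'qd': array([-0.0338953 , -0.15646078,  0.0303519 ,  0.03304939,  0.11497713,
       -0.06602761]), 'joint_efforts': array([-4.21530140e-04, -5.21560264e+01,  4.65654802e+01,  1.59403105e-02,
       -4.09187010e-05,  1.59928169e-05]), 'ee_pos': array([0.14600557, 0.53006009, 0.23066352]), 'tcp_rot': array([-1.79932250e+02,  4.08769557e-04,  1.64599588e+02]), 'wrist_force': array([-0.17439491, -0.06381044, -0.75196922]), 'torque': array([ 0.02559904, -0.00713536, -0.01688057]), 'grasp_force': 0.0, 'opening': 0.08555752222361458}
```

View pics/top0.png

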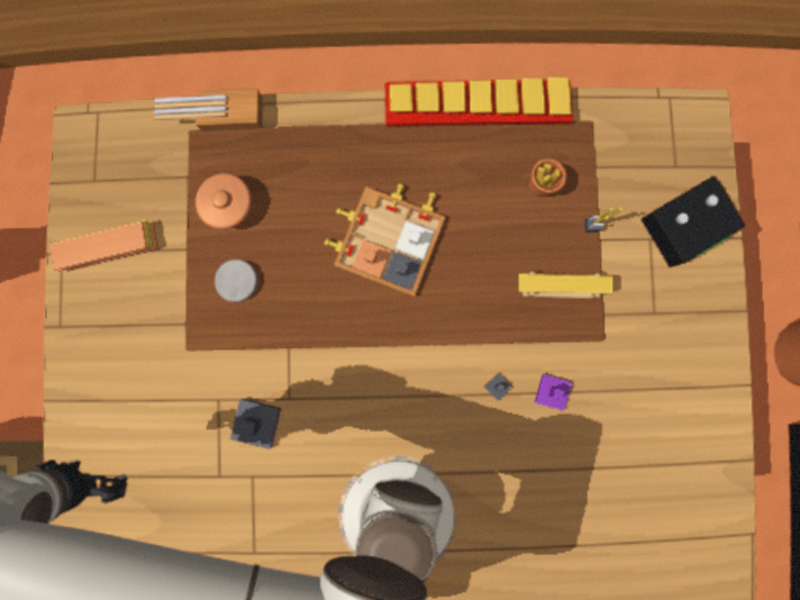

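View pics/side0.png

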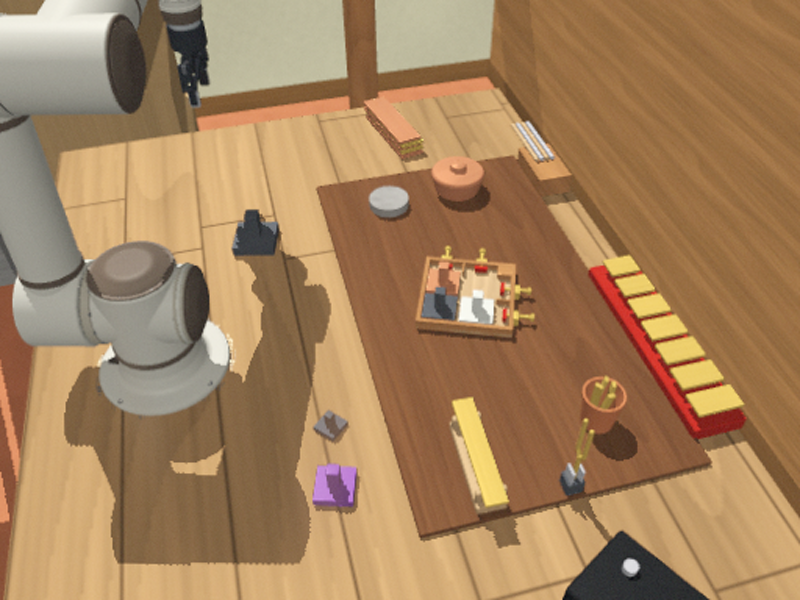

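Both views show the tray with iron nearest, copper at (-36,+36) (left in the top view, about (372,256)), and white at (415,238). The stops are on the up and left sides of the top view. So copper goes along tray +x and iron then along +y. Next I'll take enlarged crops.

```bash
python3 - <<'E'
from workcell import *
import cv2
for n,(r0,r1,c0,c1),s in(("top",(112,192,205,300),7),("side",(150,220,258,348),8)):
    im=camera(n)[r0:r1,c0:c1]; cv2.imwrite(f"pics/{n}1.png",cv2.resize(im,None,fx=s,fy=s,interpolation=cv2.INTER_CUBIC))
E
```

```text
(no output)
```

View pics/top1.png

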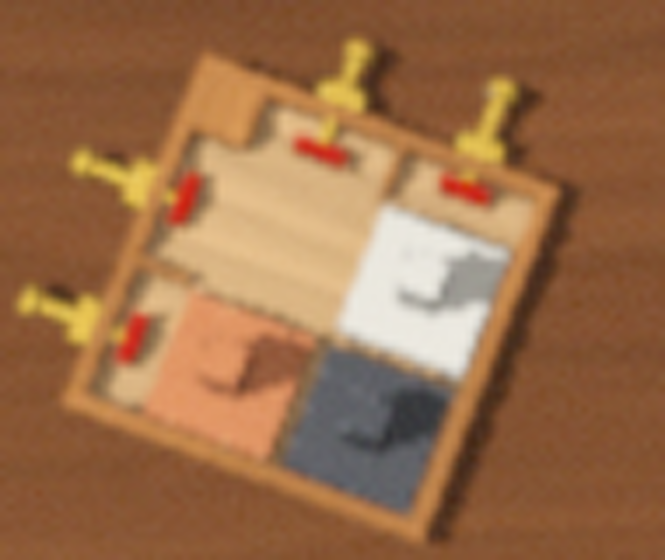

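View pics/side1.png

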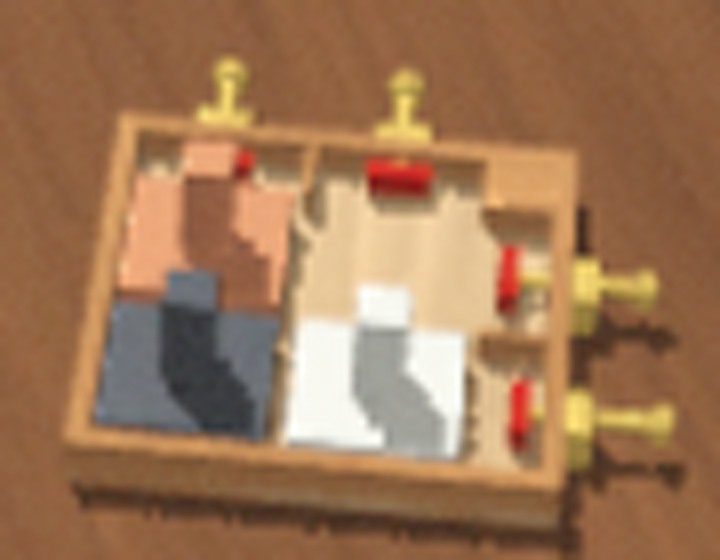

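The top crop gives wall-top corners at (205,55), (560,190), (430,540) and (68,400). The side crop shows the same corners at (578,150), (558,480), (68,440) and (122,113). Knob tops in the side crop: copper (211,159), iron (192,289), white (384,305). I'll fit the tray pose from both views, and triangulate the knobs separately.

```bash
cat >h.py <<'E'
import numpy as np, cv2
from workcell import camera_params
from scipy.optimize import least_squares
P={n:camera_params(n) for n in("top","side")}
CR={"top":(205,112,7),"side":(258,150,8)}
def proj(n,X):
    p=P[n];X=np.atleast_2d(X);c=(X-p["T"][:3,3])@p["T"][:3,:3]; s=c[:,:2]/c[:,2:]
    s=s*(1+p["k1"]*(s**2).sum(1,keepdims=True)); return s*[p["fx"],p["fy"]]+[p["cx"],p["cy"]]
def full(n,uv):
    c0,r0,s=CR[n]; return (np.atleast_2d(uv)+.5)/s-.5+[c0,r0]
def crop(n,uv):
    c0,r0,s=CR[n]; return (uv-[c0,r0]+.5)*s-.5
def tri(t,s):
    f=lambda X:np.r_[(proj("top",X)-full("top",t)).ravel(),(proj("side",X)-full("side",s)).ravel()]
    r=least_squares(f,[.45,0,.05]); return r.x,np.abs(r.fun).max()
def tw(p,X): # p=x,y,z(wall top ref),yaw
    c,s=np.cos(p[3]),np.sin(p[3]);X=np.atleast_2d(X); return X@np.array([[c,s,0],[-s,c,0],[0,0,1]])+p[:3]
E
python3 - <<'E'
from h import *
T=[(205,55),(560,190),(430,540),(68,400)];S=[(578,150),(558,480),(68,440),(122,113)]
for t,s in zip(T,S): print(tri(t,s))
C=np.array([[.106,.106,0],[.106,-.078,0],[-.078,-.078,0],[-.078,.106,0]])
f=lambda p:np.r_[(proj("top",tw(p,C))-full("top",T)).ravel(),(proj("side",tw(p,C))-full("side",S)).ravel()]
r=least_squares(f,[.45,0,.03,-.4]);p=r.x;print(p,np.degrees(p[3]),np.round(f(p),2)); np.save("p.npy",p)
for k,t,s in(("cu",(224,358),(211,159)),("fe",(367,415),(192,289)),("wh",(427,272),(384,305))):
    print(k,*tri(t,s))
    xy={"cu":(-.036,.036),"fe":(-.036,-.036),"wh":(.036,-.036)}[k]
    X=tw(p,[*xy,-.022+.008+.058]);print(" pred",X,crop("top",proj("top",X)),crop("side",proj("side",X)))
E
```

```text
(array([0.7129772 , 0.05490524, 0.0321566 ]), np.float64(0.19928504647155876))
(array([ 0.64066334, -0.11502507,  0.03578922]), np.float64(0.01105678524754694))
(array([ 0.4731515 , -0.04849702,  0.03537804]), np.float64(0.004403571025648034))
(array([0.54385382, 0.1233287 , 0.0329049 ]), np.float64(0.22043193194969035))
[ 0.57442887 -0.00378829  0.03362461 -0.38947037] -22.315008440626368 [ 0.27 -0.25  0.29 -0.5  -0.65  0.21 -0.22  0.59 -0.11 -0.11  0.79  0.64
 -0.36 -0.08 -0.23 -0.24]
cu [0.55623186 0.04562689 0.07315424] 0.14569397769415104
 pred [[0.55479405 0.04318483 0.07762461]] [[228.52288919 360.4682247 ]] [[210.73648995 155.01007009]]
fe [ 0.52849353 -0.02020181  0.07260474] 0.02752038833122583
 pred [[ 0.52745576 -0.02342311  0.07762461]] [[373.86648882 415.79846796]] [[192.40114091 285.65570782]]
wh [ 0.59382844 -0.04938933  0.07535088] 0.21933725308929297
 pred [[ 0.5940637  -0.05076141  0.07762461]] [[429.71402668 272.05173757]] [[387.80770616 302.73200226]]
```

The knob tops measure z≈0.073, the wall top 0.034 and the tray yaw −22.3°. The sizes agree to within 2–4 mm. I'll move above the copper knob with the fingers closing along the travel direction (tool yaw 67.7°).

```bash
python3 -m jog '[[[0.41,-0.485,0,-1,1],[0.41,-0.485,0,-1,1],[0.41,-0.485,0,-1,1],[0.41,-0.485,0,-1,1],[0.41,-0.485,0,-1,1],[0.41,-0.485,0,-1,1],[0.41,-0.485,0,-1,1],[0.41,-0.485,0,-1,1]]]' 30
python3 -m jog '[[[0.41,-0.485,0,-1,1],[0.41,-0.485,0,-1,1],[0.41,-0.485,0,-1,1],[0.41,-0.485,0,-1,1],[0.41,-0.485,0,-1,1],[0.41,-0.485,0,-1,1],[0.41,-0.485,0,-1,1],[0.41,-0.485,0,-1,1]]]'
python3 -m jog '[[[0.41,-0.485,0,-1,1],[0.41,-0.485,-0.3,-1,1],[0.41,-0.485,-0.4,-1,1],[0.41,-0.485,-0.5,-0.38,1],[0,0,-0.5,0,1],[0,0,-0.4,0,1],[0,0,0,0,1]]]'; python3 -c "
from workcell import *;print(sensors.get_obs())"
```

```text
time: 1.0
ee_pos: [0.3106, 0.3351, 0.2312]
tcp_rot: [180.0, -0.0, 124.4]
wrist_force: [0.7, 0.8, 1.1]
opening: 0.0852
grasp_force: 0.0
time: 1.8
ee_pos: [0.4747, 0.1411, 0.2312]
tcp_rot: [-180.0, -0.0, 84.4]
wrist_force: [0.3, 0.3, -0.1]
opening: 0.0851
grasp_force: 0.0
time: 2.5
ee_pos: [0.5546, 0.0448, 0.1231]
tcp_rot: [-179.7, 0.1, 67.7]
wrist_force: [-0.4, 0.8, 0.2]
opening: 0.0853
grasp_force: 0.0
{'time': 2.5, 'q': array([ 4.61907826e+00,  5.35639385e+00, -1.47549311e+00,  8.34672661e+01,
        2.86870100e-03,  1.16954532e+02]), 'qd': array([ 0.46951432, -1.38994555,  3.7085732 ,  2.55552058,  0.016135  ,
        0.03181907]), 'joint_efforts': array([-4.14354131e-01, -5.32524061e+01,  4.67678976e+01, -9.38542597e-01,
       -1.01012114e-02, -9.30309179e-04]), 'ee_pos': array([0.55457748, 0.04482042, 0.1231004 ]), 'tcp_rot': array([-1.79732044e+02,  1.33043565e-01,  6.76648503e+01]), 'wrist_force': array([-0.38870951,  0.75098608,  0.16766842]), 'torque': array([ 0.02803823,  0.00288402, -0.03404002]), 'grasp_force': 0.0, 'opening': 0.08532354846155368}
```

```bash
python3 - <<'E'
from h import *
from workcell import *
ims=[]
for n in("side","top"):
    c0,r0,s=CR[n]; r0-=30 if n=="side" else 0
    im=camera(n)[r0:r0+90,c0-5:c0+90]; ims.append(cv2.resize(im,(400,380),interpolation=cv2.INTER_CUBIC))
cv2.imwrite("pics/n2.png",np.hstack(ims))
E
```

```text
(no output)
```

View pics/n2.png

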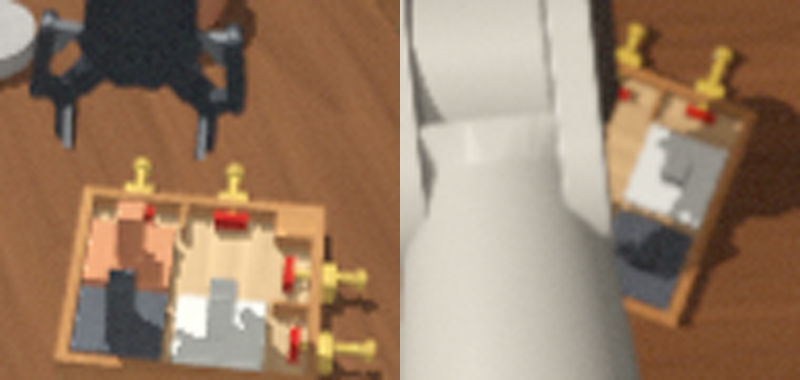

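The side view shows the fingers over the copper block, with the tip midpoint at about (137,150) and the knob at (131,212), lined up along the travel. The top view is hidden by the arm. Descend and close.

```bash
python3 -m jog '[[[0,0,-0.4,0,1],[0,0,-0.4,0,1],[0,0,-0.4,0,1],[0,0,-0.3,0,1],[0,0,-0.1,0,1],[0,0,0,0,1]]]' 25
python3 -m jog '[[[0,0,0,0,0.45],[0,0,0,0,0.45],[0,0,0,0,0.45],[0,0,0,0,0.45]]]'
python3 -m jog '[[[0,0,0,0,0],[0,0,0,0,0],[0,0,0,0,0],[0,0,0,0,0],[0,0,0,0,0],[0,0,0,0,0]]]'
```

```text
time: 3.2
ee_pos: [0.5561, 0.0454, 0.0465]
tcp_rot: [-180.0, 0.0, 67.7]
wrist_force: [0.5, -0.1, -0.0]
opening: 0.0856
grasp_force: 0.0
time: 3.6
ee_pos: [0.5563, 0.0453, 0.0468]
tcp_rot: [180.0, -0.0, 67.7]
wrist_force: [-0.1, -0.8, 0.1]
opening: 0.0384
grasp_force: 0.0
time: 4.2
ee_pos: [0.556, 0.0453, 0.0465]
tcp_rot: [180.0, -0.0, 67.7]
wrist_force: [-2.2, 0.2, 3.9]
opening: 0.0195
grasp_force: 26.8
```

```bash
python3 -m jog '[[[0,0,0.015,0,0],[0,0,0,0,0],[0.0925,-0.0379,0,0,0],[0.0925,-0.0379,0,0,0],[0.0925,-0.0379,0,0,0],[0.0925,-0.0379,0,0,0],[0,0,0,0,0]]]'; python3 -c "
from workcell import *;print(sensors.get_obs()['torque'])"
```

```text
time: 4.9
ee_pos: [0.5752, 0.0373, 0.0468]
tcp_rot: [180.0, 0.0, 67.7]
wrist_force: [-0.1, -0.1, -2.3]
opening: 0.0194
grasp_force: 25.9
[0.01870844 0.02708035 0.04700309]
```

```bash
python3 -m jog '[[[0,0,-0.008,0,0],[0,0,0,0,0]]]'; python3 -m jog '[[[0.0925,-0.0379,0,0,0],[0.0925,-0.0379,0,0,0],[0.0925,-0.0379,0,0,0],[0.0925,-0.0379,0,0,0],[0,0,0,0,0]]]'
```

```text
time: 5.1
ee_pos: [0.5745, 0.0377, 0.0466]
tcp_rot: [-180.0, 0.0, 67.7]
wrist_force: [0.5, 0.2, -1.8]
opening: 0.0196
grasp_force: 25.9
time: 5.6
ee_pos: [0.5937, 0.0298, 0.0465]
tcp_rot: [180.0, -0.0, 67.7]
wrist_force: [0.5, -0.8, -1.0]
opening: 0.0195
grasp_force: 26.1
```

```bash
python3 -m jog '[[[0,0,-0.008,0,0],[0,0,0,0,0]]]'; python3 -m jog '[[[0.0925,-0.0379,0,0,0],[0.0925,-0.0379,0,0,0],[0.0925,-0.0379,0,0,0],[0.0925,-0.0379,0,0,0],[0,0,0,0,0]]]'
```

```text
time: 5.8
ee_pos: [0.5933, 0.03, 0.0465]
tcp_rot: [180.0, -0.0, 67.7]
wrist_force: [0.9, -1.0, 0.5]
opening: 0.0198
grasp_force: 26.3
time: 6.3
ee_pos: [0.6125, 0.0223, 0.0465]
tcp_rot: [180.0, -0.0, 67.7]
wrist_force: [-0.2, 0.7, 3.4]
opening: 0.0198
grasp_force: 26.7
```

```bash
python3 -m jog '[[[0,0,0.005,0,0],[0.0925,-0.0379,0,0,0],[0.074,-0.0303,0,0,0],[0.0555,-0.0227,0,0,0],[0,0,0,0,0]]]'; python3 -m jog '[[[0.037,-0.0152,0,0,0],[0,0,0,0,0]]]';python3 -m jog '[[[0.037,-0.0152,0,0,0],[0,0,0,0,0]]]'
```

```text
time: 6.8
ee_pos: [0.6231, 0.0178, 0.0465]
tcp_rot: [180.0, -0.0, 67.7]
wrist_force: [-1.9, 1.6, 3.3]
opening: 0.0198
grasp_force: 26.8
time: 7.0
ee_pos: [0.6246, 0.0171, 0.0465]
tcp_rot: [-180.0, 0.0, 67.7]
wrist_force: [-3.2, 0.7, 3.2]
opening: 0.0199
grasp_force: 26.8
time: 7.2
ee_pos: [0.6264, 0.0164, 0.0465]
tcp_rot: [180.0, -0.0, 67.7]
wrist_force: [-2.2, 0.8, 4.1]
opening: 0.0194
grasp_force: 26.8
```

```bash
python3 -m jog '[[[0,0,0.006,0,0],[0.0185,-0.0076,0,0,0],[0,0,0,0,0]]]'; for i in 1 2 3; do python3 -m jog '[[[0.0185,-0.0076,0,0,0],[0,0,0,0,0]]]'|sed -n '2p;4p'; done
```

```text
time: 7.5
ee_pos: [0.6274, 0.0159, 0.0465]
tcp_rot: [-180.0, 0.0, 67.7]
wrist_force: [-1.2, 1.2, 0.3]
opening: 0.0196
grasp_force: 26.4
ee_pos: [0.6283, 0.0155, 0.0465]
wrist_force: [0.5, 0.7, -2.5]
ee_pos: [0.6293, 0.0151, 0.0465]
wrist_force: [0.7, 0.7, -2.0]
ee_pos: [0.6302, 0.0148, 0.0466]
wrist_force: [0.6, 0.3, -2.9]
```

```bash
python3 -m jog '[[[0.0185,-0.0076,-0.004,0,0],[0,0,0,0,0]]]'|sed -n '2p;4p'; for i in 1 2 ; do python3 -m jog '[[[0.0185,-0.0076,0,0,0],[0,0,0,0,0]]]'|sed -n '2p;4p'; done
```

```text
ee_pos: [0.6309, 0.0145, 0.0466]
wrist_force: [-1.6, -0.8, -0.7]
ee_pos: [0.6316, 0.0143, 0.0466]
wrist_force: [-4.5, 2.0, 0.4]
ee_pos: [0.6323, 0.014, 0.0466]
wrist_force: [-5.4, 1.8, 1.7]
```

```bash
for i in 1 2 ; do python3 -m jog '[[[0.0185,-0.0076,0,0,0],[0,0,0,0,0]]]'|sed -n '2p;4p'; done; python3 -m jog '[[[0,0,0,0,0],[0,0,0,0,0]]]'|sed -n '2p;4p'
```

```text
ee_pos: [0.6329, 0.0138, 0.0466]
wrist_force: [-8.0, 3.0, 3.4]
ee_pos: [0.6334, 0.0135, 0.0466]
wrist_force: [-10.0, 2.9, 3.4]
ee_pos: [0.6334, 0.0135, 0.0467]
wrist_force: [-9.7, 3.0, 4.4]
```

```bash
python3 -m jog '[[[0,0,0.006,0,0],[0,0,0,0,0]]]'|sed -n '2p;4p'; python3 -m jog '[[[0,0,0,0,0]]]'|sed -n '2p;4p'
```

```text
ee_pos: [0.6334, 0.0135, 0.0466]
wrist_force: [-9.1, 3.7, 2.5]
ee_pos: [0.6334, 0.0135, 0.0466]
wrist_force: [-9.3, 3.7, 2.0]
```

```bash
python3 - <<'E'
from workcell import *
import cv2
im=camera("side")[140:220,258:348]; cv2.imwrite("pics/s3.png",cv2.resize(im,None,fx=7,fy=7,interpolation=cv2.INTER_CUBIC))
E
```

```text
(no output)
```

View pics/s3.png

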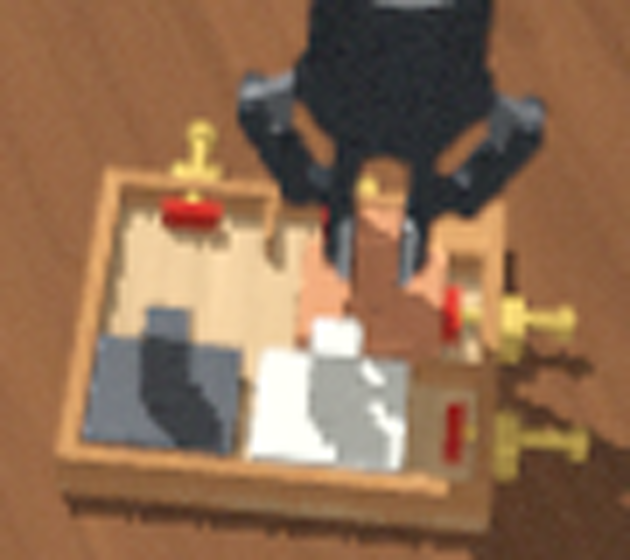

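The side view shows the copper block in its pocket with the pad (452,313) pressed. The force along the travel is 10 N, of which 2–3 N is friction, and the travel past contact is about 3 mm. Release it and rise.

```bash
python3 -m jog '[[[0,0,0,0,0.1],[0,0,0,0,0.2],[0,0,0,0,0.3],[0,0,0,0,0.45],[0,0,0,0,0.45],[0,0,0,0,0.45]]]'
python3 -m jog '[[[0,0,0.2,0,0.45],[0,0,0.5,0,0.45],[0,0,0.5,0,0.45],[0,0,0.5,0,1],[0,0,0,0,1]]]'
python3 -c "
from h import *
p=np.load('p.npy');print(tw(p,[-.036,-.036,0]))"
```

```text
time: 10.25
ee_pos: [0.6352, 0.0129, 0.0472]
tcp_rot: [179.9, -0.0, 67.7]
wrist_force: [-0.8, -0.8, 0.7]
opening: 0.0388
grasp_force: 0.0
time: 10.75
ee_pos: [0.6365, 0.013, 0.137]
tcp_rot: [179.6, -0.2, 67.7]
wrist_force: [0.3, 0.5, 1.1]
opening: 0.0662
grasp_force: 0.0
[[ 0.52745576 -0.02342311  0.03362461]]
```

```bash
python3 -m jog '[[[-0.214,-0.069,0,1,1],[-0.214,-0.069,0,1,1],[-0.214,-0.069,0,1,1],[-0.214,-0.069,0,1,1],[-0.214,-0.069,0,1,1],[-0.214,-0.069,0,1,1],[-0.214,-0.069,0,1,1],[-0.214,-0.069,0,1,1]]]' 25
python3 -m jog '[[[-0.214,-0.069,0,1,1],[-0.214,-0.069,0,1,1],[0,0,0,1,1],[0,0,0,1,1],[0,0,0,1,1],[0,0,0,1,1],[0,0,0,1,1],[0,0,0,1,1]]]'
python3 -m jog '[[[0,0,0,1,1],[0,0,0,1,1],[0,0,0,0,1],[0,0,0,0,1]]]'
python3 - <<'E'
from h import *
from workcell import *
ims=[]
for n in("side","top"):
    c0,r0,s=CR[n]; r0-=30 if n=="side" else 0
    im=camera(n)[r0:r0+90,c0-5:c0+90]; ims.append(cv2.resize(im,(400,380),interpolation=cv2.INTER_CUBIC))
cv2.imwrite("pics/n4.png",np.hstack(ims))
E
```

```text
time: 11.55
ee_pos: [0.5486, -0.0148, 0.1319]
tcp_rot: [180.0, 0.0, 107.9]
wrist_force: [0.7, 0.2, 0.4]
opening: 0.0856
grasp_force: 0.0
time: 12.35
ee_pos: [0.5277, -0.0215, 0.132]
tcp_rot: [180.0, 0.0, 147.9]
wrist_force: [1.3, -0.0, -0.1]
opening: 0.0853
grasp_force: 0.0
time: 12.75
ee_pos: [0.5277, -0.0215, 0.132]
tcp_rot: [-180.0, 0.0, 157.6]
wrist_force: [0.1, 0.2, 1.1]
opening: 0.0853
grasp_force: 0.0
```

View pics/n4.png

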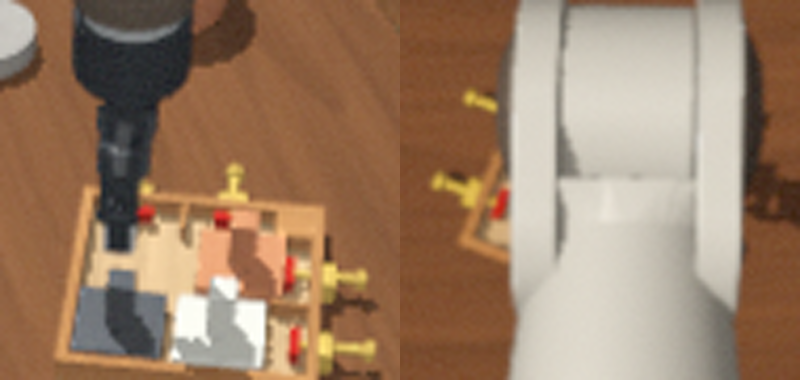

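The fingers are over the iron block, and copper stays in its pocket. Descend and grip.

```bash
python3 -m jog '[[[0,0,-0.4,0,1],[0,0,-0.4,0,1],[0,0,-0.4,0,1],[0,0,-0.4,0,0.8],[0,0,-0.11,0,0.45],[0,0,0,0,0.45],[0,0,0,0,0.45],[0,0,0,0,0.45]]]' 25
python3 -m jog '[[[0,0,0,0,0],[0,0,0,0,0],[0,0,0,0,0],[0,0,0,0,0],[0,0,0,0,0],[0,0,0,0,0]]]'
```

```text
time: 13.65
ee_pos: [0.5284, -0.0215, 0.0476]
tcp_rot: [180.0, 0.1, 157.7]
wrist_force: [0.5, -1.2, -0.2]
opening: 0.0384
grasp_force: 0.0
time: 14.25
ee_pos: [0.5281, -0.0216, 0.0473]
tcp_rot: [180.0, 0.1, 157.7]
wrist_force: [0.1, -0.6, 5.7]
opening: 0.0196
grasp_force: 26.0
```

```bash
python3 -m jog '[[[0,0,0.01,0,0],[0,0,0,0,0],[0.0379,0.0925,0,0,0],[0.0379,0.0925,0,0,0],[0.0379,0.0925,0,0,0],[0.0379,0.0925,0,0,0],[0,0,0,0,0]]]'
```

```text
time: 14.95
ee_pos: [0.5354, -0.0031, 0.0473]
tcp_rot: [-179.9, 0.0, 157.7]
wrist_force: [-1.4, -3.3, 5.6]
opening: 0.0194
grasp_force: 26.0
```

```bash
python3 -m jog '[[[0.0379,0.0925,0,0,0],[0.0379,0.0925,0,0,0],[0.0379,0.0925,0,0,0],[0.0379,0.0925,0,0,0],[0,0,0,0,0]]]'
```

```text
time: 15.45
ee_pos: [0.543, 0.0154, 0.0473]
tcp_rot: [-179.9, 0.0, 157.7]
wrist_force: [-0.2, -3.2, 5.7]
opening: 0.0198
grasp_force: 26.0
```

```bash
python3 -m jog '[[[0,0,0.01,0,0],[0.0379,0.0925,0,0,0],[0.0379,0.0925,0,0,0],[0.0379,0.0925,0,0,0],[0.0379,0.0925,0,0,0],[0,0,0,0,0]]]'
```

```text
time: 16.05
ee_pos: [0.5507, 0.0351, 0.0473]
tcp_rot: [179.9, -0.0, 157.8]
wrist_force: [-0.4, 1.4, 0.8]
opening: 0.0193
grasp_force: 25.4
```

```bash
python3 -m jog '[[[0.0379,0.0925,0,0,0],[0.0227,0.0555,0,0,0],[0.0152,0.037,0,0,0],[0,0,0,0,0]]]'; for i in 1 2; do python3 -m jog '[[[0.0152,0.037,0,0,0],[0,0,0,0,0]]]'|sed -n '2p;4p'; done
```

```text
time: 16.45
ee_pos: [0.5543, 0.0437, 0.0473]
tcp_rot: [180.0, -0.0, 157.7]
wrist_force: [-1.1, -0.3, 0.8]
opening: 0.0195
grasp_force: 25.3
ee_pos: [0.555, 0.0453, 0.0473]
wrist_force: [-0.5, 0.2, 0.5]
ee_pos: [0.5558, 0.0471, 0.0473]
wrist_force: [0.1, -0.6, -0.5]
```

```bash
python3 -m jog '[[[0.0076,0.0185,-0.003,0,0],[0,0,0,0,0]]]'|sed -n '2p;4p'; for i in 1 2 3 4; do python3 -m jog '[[[0.0076,0.0185,0,0,0],[0,0,0,0,0]]]'|sed -n '2p;4p'; done
```

```text
ee_pos: [0.5561, 0.0479, 0.0473]
wrist_force: [-1.2, -2.0, 1.4]
ee_pos: [0.5566, 0.0489, 0.0473]
wrist_force: [-0.9, -2.7, 1.6]
ee_pos: [0.557, 0.0498, 0.0473]
wrist_force: [-0.6, -1.6, 1.6]
ee_pos: [0.5573, 0.0508, 0.0473]
wrist_force: [-0.7, -3.2, 1.8]
ee_pos: [0.5577, 0.0517, 0.0473]
wrist_force: [-0.9, -2.3, 1.8]
```

```bash
for i in 1 2 3; do python3 -m jog '[[[0.0076,0.0185,0,0,0],[0,0,0,0,0]]]'|sed -n '2p;4p'; done
```

```text
ee_pos: [0.5581, 0.0526, 0.0473]
wrist_force: [-1.3, -3.4, 2.0]
ee_pos: [0.5585, 0.0535, 0.0473]
wrist_force: [-0.3, -4.0, 1.7]
ee_pos: [0.5588, 0.0545, 0.0473]
wrist_force: [-0.3, -2.3, 2.3]
```

```bash
for i in 1 2; do python3 -m jog '[[[0.0076,0.0185,0,0,0],[0,0,0,0,0]]]'|sed -n '2p;4p'; done
```

```text
ee_pos: [0.5592, 0.0554, 0.0473]
wrist_force: [-1.2, -2.5, 4.2]
ee_pos: [0.5596, 0.0563, 0.0473]
wrist_force: [-0.5, -3.4, 3.8]
```

```bash
for i in 1 2 3; do python3 -m jog '[[[0.0076,0.0185,0.001,0,0],[0,0,0,0,0]]]'|sed -n '2p;4p'; done
```

```text
ee_pos: [0.56, 0.0573, 0.0473]
wrist_force: [-1.3, -2.8, 3.2]
ee_pos: [0.5603, 0.0582, 0.0473]
wrist_force: [-2.0, -2.2, 3.0]
ee_pos: [0.5606, 0.0589, 0.0473]
wrist_force: [-1.7, -4.9, 1.9]
```

```bash
for i in 1 2; do python3 -m jog '[[[0.0076,0.0185,0,0,0],[0,0,0,0,0]]]'|sed -n '2p;4p'; done
```

```text
ee_pos: [0.5609, 0.0595, 0.0473]
wrist_force: [-3.1, -5.8, 2.2]
ee_pos: [0.5611, 0.0601, 0.0474]
wrist_force: [-3.6, -8.6, 4.7]
```

```bash
python3 -m jog '[[[0.0076,0.0185,0.003,0,0],[0,0,0,0,0]]]'|sed -n '2p;4p'; python3 -m jog '[[[0.0046,0.0111,0.002,0,0],[0,0,0,0,0]]]'|sed -n '2p;4p'; python3 -m jog '[[[0,0,0,0,0],[0,0,0,0,0]]]'|sed -n '2p;4p'
```

```text
ee_pos: [0.5614, 0.0608, 0.0474]
wrist_force: [-3.5, -8.3, 2.8]
ee_pos: [0.5615, 0.0611, 0.0474]
wrist_force: [-3.8, -9.7, 3.0]
ee_pos: [0.5615, 0.0612, 0.0474]
wrist_force: [-3.1, -9.1, 3.5]
```

The deflection is about 3.0 mm and the pad force about 7 N after friction, so the pad is half-way. Release, rise and check.

```bash
python3 -m jog '[[[0,0,0,0,0.1],[0,0,0,0,0.2],[0,0,0,0,0.3],[0,0,0,0,0.45],[0,0,0,0,0.45],[0,0,0,0,0.45]]]'
python3 -m jog '[[[0,0,0.2,0,0.45],[0,0,0.5,0,0.45],[0,0,0.5,0,0.45],[0,0,0.6,0,0.45],[0,0.5,0.6,0,0.45],[-0.6,0.6,0.6,0,0.45],[-0.6,0.6,0,0,0.45],[-0.6,0.6,0,0,0.45]]]'
python3 -m jog '[[[-0.6,0.6,0,0,0.45],[-0.6,0.6,0,0,0.45],[-0.6,0.6,0,0,0.45],[-0.6,0.6,0,0,0.45],[0,0,0,0,0.45],[0,0,0,0,0.45]]]'
python3 - <<'E'
from h import *
from workcell import *
ims=[]
for n in("side","top"):
    c0,r0,s=CR[n]
    im=camera(n)[r0-5:r0+85,c0-5:c0+90]; ims.append(cv2.resize(im,(400,380),interpolation=cv2.INTER_CUBIC))
cv2.imwrite("pics/n5.png",np.hstack(ims))
E
```

```text
time: 21.05
ee_pos: [0.5622, 0.0628, 0.0476]
tcp_rot: [180.0, -0.0, 157.7]
wrist_force: [-0.0, 0.5, -0.2]
opening: 0.0387
grasp_force: 0.0
time: 21.85
ee_pos: [0.4726, 0.1773, 0.1984]
tcp_rot: [179.9, 0.1, 157.7]
wrist_force: [1.0, 1.0, 0.7]
opening: 0.0382
grasp_force: 0.0
time: 22.45
ee_pos: [0.3526, 0.2969, 0.1973]
tcp_rot: [179.9, 0.0, 157.8]
wrist_force: [0.6, -0.6, 0.3]
opening: 0.0384
grasp_force: 0.0
```

View pics/n5.png

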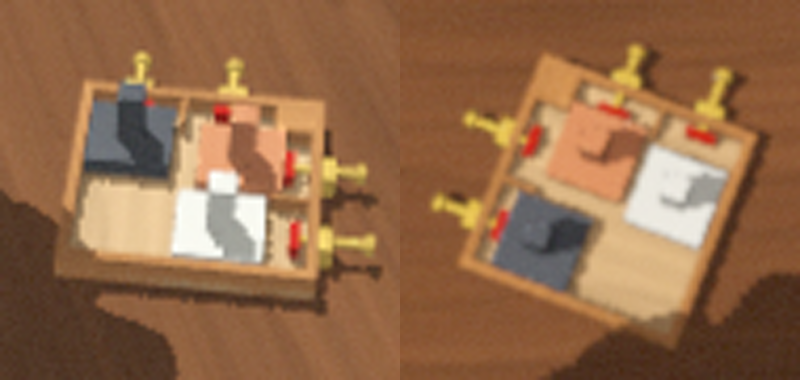

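Both blocks are in their pockets against their pads, lying flat, and white hasn't moved. I'll hand the job in.

```bash
python3 -c "
from workcell import *;print(ticket.job_done())"
```

```text
the job is handed in; nothing more can be done
None
```

The job is handed in: copper, then iron, was slid into its pocket, pressed about 3 mm (roughly 7–8 N) into its pad and let go, with the white block still in place.

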